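# Lean the tall pattern board on its stand and hold the sprung roller arm shut

## Robot

A 6-joint arm with a two-finger parallel gripper is mounted at the origin on the work surface. World frame = base frame: x ahead of the robot, y to its left, z up, the work surface at z = 0. Lengths are in m, angles in rad, forces in N, time in s.
With the tool pointing down it reaches from about 0.375 to 0.9 m from the base axis. Payload 3.1 kg.
Tool frame: the origin (TCP) lies where the fingers leave the gripper's body, on its centre line; the fingertips stand 73 mm ahead of it and the grasp point (between the pads) lies 54 mm ahead of it; z points along the fingers, y is the line along which they close (so a half turn about z gives the same grasp; the last joint's range is limited). The gripper opens to 85 mm and grips with 20 to 120 N. Pads are 22 mm wide; open, the fingers measure 114 mm over their backs; the gripper's body (76 mm by 85 mm) begins 54 mm behind the grasp point. The pads swing forward as they close: fully open they stand 13 mm farther back than shut.
Start: joints at [-1.486, 0.527, 1.433, -0, 1.181, -0.178], TCP at [0.162, -0.604, 0.304] pointing down, gripper open.
Joint ranges: [-3.08, 3.08], [-0.75, 2.2], [0.22, 2.44], [-1.43, 4.57], [0, 2.65], [-2.85, 2.85]. Speed limits (rad/s): [2.79, 2.79, 3.14, 3.14, 3.14, 3.14].

## Interface

Orientations are given as a unit quaternion [x, y, z, w].
In Python, from station import manip gives the robot as it stands.
- The arm moves only by the tool step_arm, never from a script. Its argument "moves" is one flat list of numbers, 5 for each row, row after row: the opening, from 0 (shut) to 1 (fully open), then the shift along the world's x, y, z scaled (see below), then the turn about the world's z scaled (see below). In form: [fingers, x, y, z, yaw, fingers, x, y, z, yaw, ...]. A call has 1 to 12 rows; each row is the pose to reach, as a shift and turn from the pose commanded when the call began, turning the shorter way round; what a row does not reach only later rows make up. The controller multiplies each number of a shift by 200 mm and each number of a turn by pi rad. A row lasts 1/8 s, in which the tool goes at most 62.5 mm and 10.7 degrees, less where a joint would pass 70% of its speed; a pose out of reach is approached as far as the arm can. A call with a number of a shift or a turn outside -1 to 1 is refused whole. A call with a gripper value outside its range is refused whole. The fingers move at their own pace and stop on an object; "grip_force" is the grip in N (left out, the last holds). Time passes only in rows, so rows that repeat a pose let the fingers close. It gives the time, the measured TCP pose, the force, the opening and the grip force at its end, in the units of the state.
- manip.sense(): the state, without advancing time (a new reading comes with each control period).
- manip.snapshot(name): name is "side" or "top"; returns a dict with "color" (384x512x3 uint8, blue, green, red), "z_map" (384x512 float32, m along the optical axis (not along the pixel's ray), 0 where there is no reading), "fovy" (degrees; the focal length in pixels is half the picture's height over the tangent of half this angle, whatever the lens; pixels are square), "cx", "cy" (the principal point, pixels), "R" (3x3) and "t" (3): a world point X has camera coordinates R X + t. Camera axes: x right, y down, z forward; pixel columns grow to the right and rows downward; lengths in m; the calibration is good to about 2 mm. A picture is of the moment at which its call begins.
- manip.sign_off(): hands the job in; it is judged then, once.
The state is a dict: "t": time; "q": joint angles; "qd": joint speeds; "tau": joint torques, N m; "tcp_pos": TCP position; "tool_rot": TCP orientation; "force": force on the tool from outside, world axes, zero at the start; "ft_torque": the same for the moment, N m; "finger_gap": opening from 0.0 (shut) to 1.0 (fully open); "gripper_force": force on a finger pad.
Only numpy, scipy, OpenCV 4.12 (cv2) and the standard library are available. Lean on these libraries where they do the work, as an engineer would, in place of code of your own. Each camera call takes 0.05 s, during which the arm holds its last target. There are 200 camera calls.

## Task

Take the tall sole pattern board out of the wooden rack and lean it, foot behind the low sill and centred, against the round bar of the grey stand, and let go of it. Then swing the stand's spring-loaded roller arm (its upright pin makes a handle) across in front of the board, all the way to its stop, and keep holding it there with the fingers without touching the board: it springs back if released, so the job finishes while you are still holding it. Leave the other things on the bench where they are.

Things in the scene. Friction and masses are not known exactly. Their poses are not given: they have to be found in the camera images.
- board: The tall sole pattern board: flat brown fibreboard slab 10 x 90 x 150 mm (x thickness, y width, z height), 0.12 to 0.23 kg, a darker sole shape on both (like) faces. It starts upright in one of the rack's three slots, the tallest of three boards. Origin: centre of its foot (underside); z runs up the board, x is the face normal.
- rack: Fixed light-wood rack, 150 x 100 mm, origin under its centre. The boards stand on its 10 mm base in three slots 13 mm wide along its y axis, at x = -50, 0 and 50 mm, between ridges 6 mm thick with tops 40 mm above the bench. Which board is in which slot varies.
- stand: Fixed grey stand, origin under the centre of its base plate (160 x 270 x 12 mm; top at z = 12 mm). Its x axis points from the sill to the backrest bar. At x = -42, y = 85 mm is the arm's upright pivot (pivot body 42 mm across, hanger plate at y = 118 mm, top lug at z = 112 mm). The arm's stop post, 14 mm thick, stands at x = -22, y = -112 mm, top at z = 90 mm.
- sill (a point): Middle of the top rear edge of the steel sill, a low bar 10 mm thick (x) and 110 mm long (y), 12 mm high above the base plate. In the stand frame this point is at x = -35, y = 0, z = 24 mm. The board's foot stands on the base plate just behind it (towards +x). A board with its foot against the sill leans on the bar at about 0.3 rad from vertical.
- backrest: The stand's backrest: a level round steel bar, 12 mm thick, along the stand's y from -75 to 75 mm, its axis at x = 5 mm, z = 90 mm of the stand frame, on two slanting rods (at y = -62 and 62 mm) that go down and back to x = 50 mm. This body's frame is the stand's frame (same origin and axes).
- swing (a joint): Angle of the roller arm about its upright pivot, rad: 0 = sprung open (at rest, jutting towards the robot); 1.0 = at the stop, where it lies along the stand's -y direction, parallel to the bar, in front of the board. It grows counter-clockwise seen from above. A spring pulls it back to 0: about 1.7 N at the pin when open, 6 N at the stop.
- roller_arm: The sprung roller arm: a cage of two aluminium plates 200 x 22 mm, 28 mm high over all (61 to 89 mm above the bench), two black guide wheels between them. Origin on the pivot axis, 75 mm above the bench; x runs along the arm to its free end. At the stop it passes 10 mm or more in front of a leaning board.
- pin (a point): Grip point on the arm's upright steel pin, 142 mm above the bench, 165 mm from the pivot axis along the arm's x. The pin is round, 14 mm thick, stands up from the arm's top plate (89 mm) to 155 mm above the bench, and turns with the arm.
- pivot (a point): Point on the arm's pivot axis at the same height as pin (142 mm above the bench).
- short_a: Another board in the rack, 10 x 90 x 95 mm, not to be moved.
- short_b: The smallest board in the rack, 10 x 90 x 80 mm, not to be moved.
- last_a: Olive green shoe last, 260 x 85 x 116 mm, loose on the bench, to be left alone. Origin under its middle.
- last_b: Second olive green shoe last of the same size, to be left alone.
- tin: Metal tin, 84 mm across, 100 mm high, to be left alone.
- hammer: Hammer 220 mm long lying on the bench, to be left alone. Origin under its middle.
- brush: Brush 150 mm long lying on the bench, to be left alone. Origin under its middle.
Mind the look-alikes: they are no part of the job. What is shaped like the board but orange or red is not meant.

How it is judged:
By the outcome, as a careful person would: the job done as asked, in the order asked, and still so for the second after the job is handed in, while the arm keeps its last pose, push and grip.
It also fails if it takes over 64 s, if anything falls off the work surface, if the arm or the gripper's body presses on something with over 40 N, if the wrist force passes 120 N, or if a joint passes its speed limit or range.

## Working session

There is one attempt and no reset: what is moved stays moved. The work goes in short steps, Python scripts to look and compute and a tool call to move; the robot and the scene stay as the last step left them, time stands still between calls to the robot, and variables do not carry over. Pictures are saved under pics/ and viewed, at most 10 in all, crops included, and the job is handed in when it is done.

Besides the shell and the picture viewer there is one more tool, called by a JSON object that holds its "method" and its "body", one argument or row to a line. step_arm: Moves the arm, as the interface text tells. Its arguments: {"type":"object","properties":{"moves":{"type":"array","items":{"type":"number"}},"grip_force":{"type":"number"}},"required":["moves"]}

```bash
mkdir -p pics; cat > h.py <<'E'
import numpy as np, cv2
from station import manip
def snap(n):
    s=manip.snapshot(n); s['f']=s['color'].shape[0]/2/np.tan(np.radians(s['fovy'])/2); return s
def cloud(s):
    h,w=s['z_map'].shape; u,v=np.meshgrid(np.arange(w),np.arange(h)); z=s['z_map']
    P=np.stack([(u-s['cx'])/s['f']*z,(v-s['cy'])/s['f']*z,z],-1)
    return (P-s['t'])@s['R']
E
python3 - <<'E'
from h import *
for n in('side','top'):
    s=snap(n); cv2.imwrite(f'pics/{n}0.png',cv2.resize(s['color'],(800,600))); np.save(n+'0.npy',np.dstack([cloud(s),s['color']]))
    print(n,s['fovy'],-s['R'].T@s['t'],s['R'].round(2).tolist(),(s['z_map']==0).mean())
E
```

```text
side 55.61663275759907 [0.29770998 0.63279062 0.83224381] [[-0.96, -0.27, 0.02], [-0.21, 0.7, -0.68], [0.17, -0.66, -0.73]] 0.0038197835286458335
top 43.15029077328969 [ 0.36355249 -0.0191179   1.61942549] [[0.01, -1.0, 0.02], [-1.0, -0.01, -0.07], [0.07, -0.02, -1.0]] 0.004124959309895833
```

View pics/top0.png

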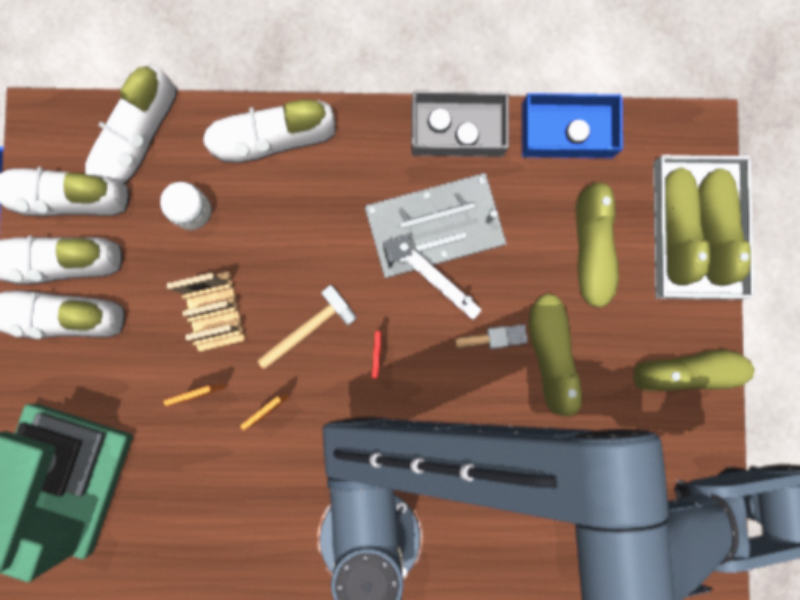

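View pics/side0.png

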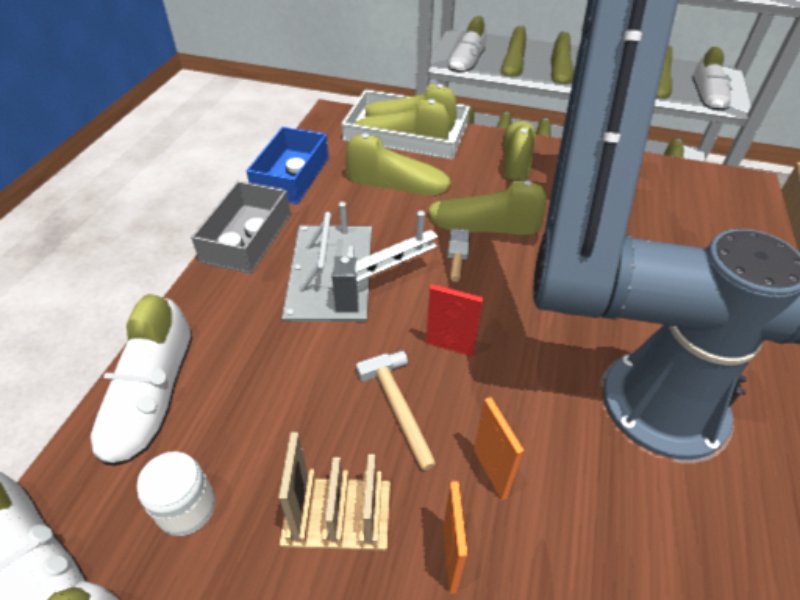

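The top view shows the rack at (212,312) with the tall board in its far slot (198,281). The stand is at (437,225), its pivot at (404,247) and its pin near (470,300). The side view confirms the tall board is at (293,485); the orange and red boards are decoys.

```bash
python3 - <<'E'
from h import *
a=np.load('top0.npy');b=np.load('side0.npy')
def reg(a,x0,x1,y0,y1,z0,z1):
    P=a[...,:3];m=(P[...,0]>x0)&(P[...,0]<x1)&(P[...,1]>y0)&(P[...,1]<y1)&(P[...,2]>z0)&(P[...,2]<z1);return m
s=640/1024
for n,(u,v) in dict(rack=(212,312),tall=(198,281),plate=(480,190),pivot=(404,247),pin=(470,302)).items():
    print(n,a[int(v*.64),int(u*.64),:3].round(3))
c=a[int(225*.64),int(437*.64),:3]
def rect(P,n):
    r=cv2.minAreaRect(P[:,:2].astype(np.float32)*1000); print(n,len(P),r,cv2.boxPoints(r).round().tolist(),P.mean(0).round(4))
for nm,A in(('top',a),('side',b)):
    P=A[...,:3];col=A[...,3:];sat=col.max(-1)-col.min(-1)
    # stand plate top
    m=reg(A,c[0]-.17,c[0]+.17,c[1]-.2,c[1]+.2,.002,.02)&(sat<30)
    m=m.astype(np.uint8); k,l,st,_=cv2.connectedComponentsWithStats(m);i=1+st[1:,4].argmax();rect(P[l==i],nm+' plate')
    r=a[int(312*.64),int(212*.64),:3]
    m=reg(A,r[0]-.12,r[0]+.12,r[1]-.1,r[1]+.1,.125,.19);rect(P[m],nm+' tall')
    m=reg(A,r[0]-.12,r[0]+.12,r[1]-.1,r[1]+.1,.15,.19);rect(P[m],nm+' talltop')
    for z0,z1 in((.06,.12),(.005,.05)):
        m=reg(A,r[0]-.12,r[0]+.12,r[1]-.1,r[1]+.1,z0,z1);rect(P[m],nm+f' rack{z0}')
    m=reg(A,c[0]-.3,c[0]+.17,c[1]-.2,c[1]+.2,.125,.17);k,l,st,_=cv2.connectedComponentsWithStats(m.astype(np.uint8))
    for i in range(1,k):
        if st[i,4]>3: rect(P[l==i],nm+' pin?')
    m=reg(A,c[0]-.3,c[0]+.17,c[1]-.2,c[1]+.2,.08,.1);k,l,st,_=cv2.connectedComponentsWithStats(m.astype(np.uint8))
    for i in range(1,k):
        if st[i,4]>20: rect(P[l==i],nm+' z80-100')
print(manip.sense())
E
```

```text
rack [0.466 0.332 0.048]
tall [0.519 0.335 0.16 ]
plate [ 0.739 -0.23   0.006]
pivot [ 0.593 -0.062  0.126]
pin [ 0.483 -0.19   0.153]
top plate 3026 ((657.1110229492188, -135.30531311035156), (169.0575408935547, 273.9051513671875), 16.27169418334961) [[538.0, -28.0], [614.0, -290.0], [777.0, -243.0], [700.0, 20.0]] [ 0.6649 -0.1386  0.0125]
top tall 157 ((518.8082885742188, 349.234375), (10.987109184265137, 90.18254852294922), 13.614645004272461) [[503.0, 392.0], [524.0, 304.0], [535.0, 307.0], [514.0, 394.0]] [0.5174 0.3481 0.1544]
top talltop 117 ((518.8697509765625, 349.25213623046875), (10.946739196777344, 90.19673919677734), 13.728544235229492) [[503.0, 392.0], [524.0, 304.0], [535.0, 307.0], [513.0, 394.0]] [0.5181 0.3491 0.1602]
top rack0.06 354 ((468.9312744140625, 335.5550231933594), (108.43600463867188, 89.76866912841797), 14.22668170928955) [[405.0, 366.0], [427.0, 279.0], [533.0, 305.0], [510.0, 392.0]] [0.4631 0.332  0.092 ]
top rack0.005 1338 ((466.31719970703125, 331.48834228515625), (239.69146728515625, 199.1466064453125), 0.012563541531562805) [[346.0, 431.0], [346.
[... 3185 characters left out ...]
': 0.1, 'q': array([-1.48648803e+00,  5.28392272e-01,  1.43377412e+00, -2.20118019e-05,
        1.18142543e+00, -1.78487950e-01]), 'qd': array([ 6.00661774e-05, -1.99580449e-03, -1.99432658e-03, -7.05120021e-04,
       -5.47051590e-04, -1.89219095e-03]), 'tau': array([-2.39235997e-04, -4.43303990e+01, -1.78585643e+01, -2.30631886e-04,
        3.91130816e-03,  1.49078386e-05]), 'tcp_pos': array([ 0.16235134, -0.60301849,  0.30301964]), 'tool_rot': array([ 9.91378636e-01,  1.31024430e-01,  3.68860600e-05, -9.98951719e-04]), 'force': array([ 0.41193366,  0.51724778, -0.11802779]), 'ft_torque': array([-0.08443807,  0.03009806, -0.00748776]), 'gripper_force': 0.0, 'finger_gap': 1.000545614667085}
```

{"method": "step_arm", "body": {
  "moves": [0.5,1,1,0.05,0.1,0.5,1,1,0.05,0.1,0.5,1,1,0.05,0.1,0.5,1,1,0.05,0.1,0.5,1,1,0.05,0.1]
}}

```text
t: 0.72
tcp_pos: [0.3639, -0.4006, 0.3137]
tool_rot: [0.958, 0.286, 0.0, -0.001]
force: [1.1, -0.3, -0.5]
finger_gap: 0.499
gripper_force: 0.0
```

{"method": "step_arm", "body": {
  "moves": [0.5,0.6,1,0,0.1,0.5,0.6,1,0,0.1,0.5,0.6,1,0,0.1,0.5,0.6,1,0,0.1]
}}

```text
t: 1.23
tcp_pos: [0.483, -0.201, 0.3136]
tool_rot: [0.902, 0.432, -0.0, -0.0]
force: [1.5, -0.2, -0.6]
finger_gap: 0.498
gripper_force: 0.0
```

{"method": "step_arm", "body": {
  "moves": [0.5,0.18,1,0,0.1,0.5,0.18,1,0,0.1,0.5,0.18,1,0,0.1,0.5,0.18,1,0,0.1]
}}

```text
t: 1.72
tcp_pos: [0.518, -0.0001, 0.3136]
tool_rot: [0.822, 0.569, -0.0, -0.001]
force: [0.3, -1.1, 0.5]
finger_gap: 0.5
gripper_force: 0.0
```

{"method": "step_arm", "body": {
  "moves": [0.5,0,1,0,0.1,0.5,0,1,0,0.1,0.5,0,1,0,0.1,0.5,0,1,0,0.1]
}}

```text
t: 2.22
tcp_pos: [0.518, 0.199, 0.3136]
tool_rot: [0.724, 0.69, -0.0, -0.0]
force: [0.1, -0.8, 0.5]
finger_gap: 0.498
gripper_force: 0.0
```

{"method": "step_arm", "body": {
  "moves": [0.5,0,0.765,0,0.093,0.5,0,0.765,0,0.093,0.5,0,0.765,0,0.093,0.5,0,0.765,0,0.093,0.5,0,0.765,0,0.093]
}}

```text
t: 2.85
tcp_pos: [0.5188, 0.3477, 0.3135]
tool_rot: [0.618, 0.786, -0.001, 0.0]
force: [0.1, -0.6, -0.0]
finger_gap: 0.498
gripper_force: 0.0
```

```bash
python3 - <<'E'
from h import *
s=manip.sense(); x=s['tool_rot']; print(s['t'],s['tcp_pos'],2*np.arctan2(x[1],x[0]),s['q'],s['finger_gap'])
E
```

```text
2.85 [0.51875221 0.34769415 0.31345925] 1.8101193706276908 [ 4.12153041e-01  5.17238034e-01  1.42263393e+00 -1.07547033e-03
  1.20316646e+00  1.73217252e-01] 0.49823566264579044
```

{"method": "step_arm", "body": {
  "moves": [0.5,-0.003,0.01,-0.3,0,0.5,-0.003,0.01,-0.5,0,0.5,-0.003,0.01,-0.57,0,0.5,-0.003,0.01,-0.57,0,0,-0.003,0.01,-0.57,0,0,-0.003,0.01,-0.57,0,0,-0.003,0.01,-0.57,0,0,-0.003,0.01,-0.57,0,0,-0.003,0.01,-0.57,0],
  "grip_force": 40
}}

```text
t: 3.98
tcp_pos: [0.5188, 0.3519, 0.202]
tool_rot: [0.617, 0.787, 0.002, 0.001]
force: [-0.8, -1.0, 6.9]
finger_gap: 0.106
gripper_force: 40.6
```

{"method": "step_arm", "body": {
  "moves": [0,0,0,0.05,0,0,0,0,0.15,0,0,0,0,0.3,0,0,0,0,0.5,0,0,0,0,0.7,0,0,0,0,0.8,0,0,0,0,0.8,0]
}}

```text
t: 4.85
tcp_pos: [0.518, 0.3518, 0.3619]
tool_rot: [0.617, 0.787, 0.002, 0.001]
force: [-0.4, 0.0, -2.3]
finger_gap: 0.107
gripper_force: 39.4
```

```bash
python3 - <<'E'
from h import *
s=manip.sense(); x=s['tool_rot']; print(s['t'],s['tcp_pos'],2*np.arctan2(x[1],x[0]),s['finger_gap'])
I=snap('side'); cv2.imwrite('pics/lift.png',I['color'])
E
```

```text
4.85 [0.5179902  0.35178598 0.36189097] 1.811799927659243 0.10727303108404472
```

View pics/lift.png

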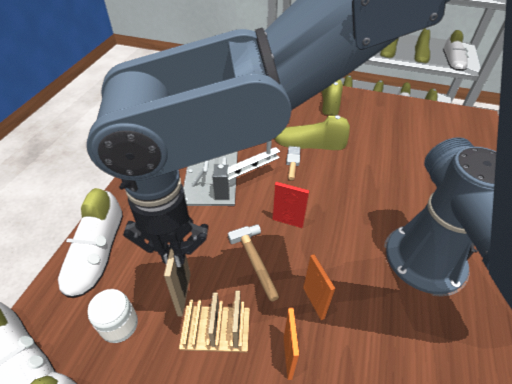

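The tall board is in the fingers at (175,282) and clear of the rack, and the short boards are still in their slots. Next I carry it to the stand.

{"method": "step_arm", "body": {
  "moves": [0,0.04,-0.16,0,0.004,0,0.1,-0.4,0,0.004,0,0.16,-0.65,0,0.004,0,0.22,-0.9,0,0.004]
}}

```text
t: 5.4
tcp_pos: [0.561, 0.17, 0.3578]
tool_rot: [0.612, 0.791, -0.001, -0.002]
force: [0.2, 0.6, -2.5]
finger_gap: 0.105
gripper_force: 39.4
```

{"method": "step_arm", "body": {
  "moves": [0,0.06,-0.25,0,0.004,0,0.12,-0.5,0,0.004,0,0.18,-0.75,0,0.004,0,0.22,-0.9,0,0.004]
}}

```text
t: 5.9
tcp_pos: [0.6053, -0.0109, 0.3576]
tool_rot: [0.608, 0.794, -0.001, -0.002]
force: [-0.2, -0.0, -2.0]
finger_gap: 0.107
gripper_force: 39.4
```

{"method": "step_arm", "body": {
  "moves": [0,0.05,-0.2,0,0.004,0,0.1,-0.4,0,0.004,0,0.14,-0.58,0,0.004,0,0.145,-0.645,0,0.004,0,0.145,-0.645,0,0.004,0,0.145,-0.645,0,0.004]
}}

```text
t: 6.65
tcp_pos: [0.6342, -0.136, 0.3593]
tool_rot: [0.602, 0.799, 0.0, -0.001]
force: [-0.3, -0.2, -1.7]
finger_gap: 0.111
gripper_force: 39.4
```

```bash
cat >> h.py <<'E'
O=np.array([.661,-.132]);Y=.281
def tost(P): # world -> stand
    d=P[...,:2]-O; return np.stack([d[...,0]*np.cos(Y)+d[...,1]*np.sin(Y),-d[...,0]*np.sin(Y)+d[...,1]*np.cos(Y),P[...,2]],-1)
def topslice(P,z0,z1,x0,x1,y0,y1):
    S=tost(P);m=(S[...,2]>z0)&(S[...,2]<z1)&(S[...,0]>x0)&(S[...,0]<x1)&(S[...,1]>y0)&(S[...,1]<y1);return S[m]
def st():
    s=manip.sense(); x=s['tool_rot']; print(s['t'],s['tcp_pos'],tost(s['tcp_pos']).round(4),'yaw',2*np.arctan2(x[1],x[0]),s['finger_gap'],s['force'])
E
python3 - <<'E'
from h import *
st()
P=cloud(snap('side'))
a=np.load('top0.npy')[...,:3]
# board visible slab (below fingers)
B=topslice(P,.18,.28,-.09,.05,-.08,.08); r=cv2.minAreaRect(B[:,:2].astype(np.float32)*1000);print(len(B),r,B[:,2].min())
print(np.percentile(B,[1,50,99],axis=0).round(4))
# sill in initial views
for A in (a,np.load('side0.npy')[...,:3]):
    S=topslice(A,.019,.029,-.06,-.02,-.06,.06); print(len(S),cv2.minAreaRect(S[:,:2].astype(np.float32)*1000),np.percentile(S,[2,98],axis=0).round(4).tolist())
    S=topslice(A,.088,.1,-.03,.03,-.08,.08); print(len(S),np.percentile(S,[2,50,98],axis=0).round(4).tolist())
E
```

```text
6.65 [ 0.63424698 -0.1359836   0.35927167] [-0.0268  0.0036  0.3593] yaw 1.8503643043616933 0.1106583474465021 [-0.32352464 -0.18121231 -1.6936811 ]
221 ((-31.39681053161621, 5.156299591064453), (91.07640838623047, 10.240194320678711), 86.74304962158203) 0.18028931593598385
[[-0.0349 -0.0381  0.182 ]
 [-0.0337  0.0449  0.2318]
 [-0.0242  0.0499  0.2787]]
99 ((-42.25597381591797, 0.26488494873046875), (38.986907958984375, 103.36585235595703), 15.438220977783203) [[-0.0594, -0.0514, 0.0191], [-0.0275, 0.0526, 0.0285]]
165 [[-0.0012, -0.0755, 0.0887], [0.0038, -0.001, 0.095], [0.0107, 0.0755, 0.0996]]
23 ((-41.12937927246094, -36.724586486816406), (33.10964584350586, 9.65071964263916), 87.73744201660156) [[-0.0465, -0.0528, 0.0201], [-0.0369, -0.0202, 0.0256]]
142 [[-0.0024, -0.0735, 0.0892], [0.0025, 0.0076, 0.0939], [0.0091, 0.078, 0.0982]]
```

```bash
python3 - <<'E'
from h import *
for n in('side','top'):
    P=cloud(snap(n)); B=topslice(P,.175,.28,-.06,.02,-.09,.09)
    print(n,len(B))
    if len(B)<30: continue
    F=B[B[:,1]<.04]; 
    for _ in range(3):
        A=np.c_[F[:,1:],np.ones(len(F))]; k=np.linalg.lstsq(A,F[:,0],rcond=None)[0]; r=F[:,0]-A@k; F=F[abs(r)<.003]
    print('x=a*y+b*z+c',k,len(F),r.std(),'x at y0 z.18',k@[0,.18,1],np.percentile(F,[2,98],axis=0).round(3).tolist())
    for z in(.19,.21,.23,.25):
        b=B[abs(B[:,2]-z)<.01]; print(z,np.percentile(b[:,1],[2,98]).round(4),np.percentile(b[:,0],[2,98]).round(4))
E
```

```text
side 230
x=a*y+b*z+c [ 0.00195893  0.00177025 -0.03451603] 103 0.0003004653603807581 x at y0 z.18 -0.034197383168605815 [[-0.035, -0.036, 0.179], [-0.033, 0.038, 0.274]]
0.19 [-0.0149  0.0497] [-0.0346 -0.0245]
0.21 [-0.0364  0.049 ] [-0.0345 -0.0254]
0.23 [-0.0244  0.0496] [-0.0347 -0.0243]
0.25 [-0.0316  0.0499] [-0.0345 -0.0243]
top 88
x=a*y+b*z+c [ 0.02001649 -0.00204346 -0.03262325] 70 0.0005645667946594218 x at y0 z.18 -0.03299107343201774 [[-0.034, -0.002, 0.176], [-0.031, 0.039, 0.275]]
0.19 [-0.0017  0.0312] [-0.0336 -0.032 ]
0.21 [-0.0291  0.0472] [-0.0338 -0.0267]
0.23 [0.0019 0.0472] [-0.0337 -0.0242]
0.25 [0.007  0.0468] [-0.034 -0.03 ]
```

{"method": "step_arm", "body": {
  "moves": [0,0.011,-0.012,-0.1,0,0,0.011,-0.012,-0.25,0,0,0.011,-0.012,-0.4,0,0,0.011,-0.012,-0.55,0,0,0.011,-0.012,-0.65,0,0,0.011,-0.012,-0.7,0,0,0.011,-0.012,-0.73,0,0,0.011,-0.012,-0.75,0,0,0.011,-0.012,-0.76,0,0,0.011,-0.012,-0.76,0]
}}

```text
t: 8.05
tcp_pos: [0.6371, -0.14, 0.2083]
tool_rot: [0.602, 0.798, 0.0, 0.0]
force: [0.2, -0.2, -1.6]
finger_gap: 0.112
gripper_force: 39.4
```

```bash
python3 - <<'E'
from h import *
st()
I=snap('side');P=cloud(I); B=topslice(P,.03,.13,-.06,-.01,-.07,.07)
print(np.percentile(B,[2,10,50,90,98],axis=0).round(4).tolist(),B[:,2].min())
B=topslice(P,.012,.13,-.034,-.015,-.048,.06)
for z in np.arange(.01,.05,.004):
    b=B[abs(B[:,2]-z)<.002]; print(z.round(3),len(b), b[:,:2].mean(0).round(4) if len(b) else '')
cv2.imwrite('pics/low.png',cv2.resize(I['color'][100:260,130:330],(800,640))[:600])
E
```

```text
8.05 [ 0.63713769 -0.14000921  0.20830416] [-0.0251 -0.0011  0.2083] yaw 1.8492328577092907 0.11247003568770235 [ 0.23094735 -0.23651148 -1.62014423]
[[-0.0331, -0.0423, 0.0323], [-0.0329, -0.0303, 0.0507], [-0.0322, 0.0227, 0.0951], [-0.0256, 0.0429, 0.1203], [-0.0236, 0.0443, 0.1286]] 0.030574595526330402
0.01 0 
0.014 0 
0.018 0 
0.022 0 
0.026 0 
0.03 2 [-0.0324 -0.0256]
0.034 3 [-0.0324 -0.027 ]
0.038 0 
0.042 3 [-0.0325 -0.0344]
0.046 1 [-0.0321 -0.0421]
```

View pics/low.png

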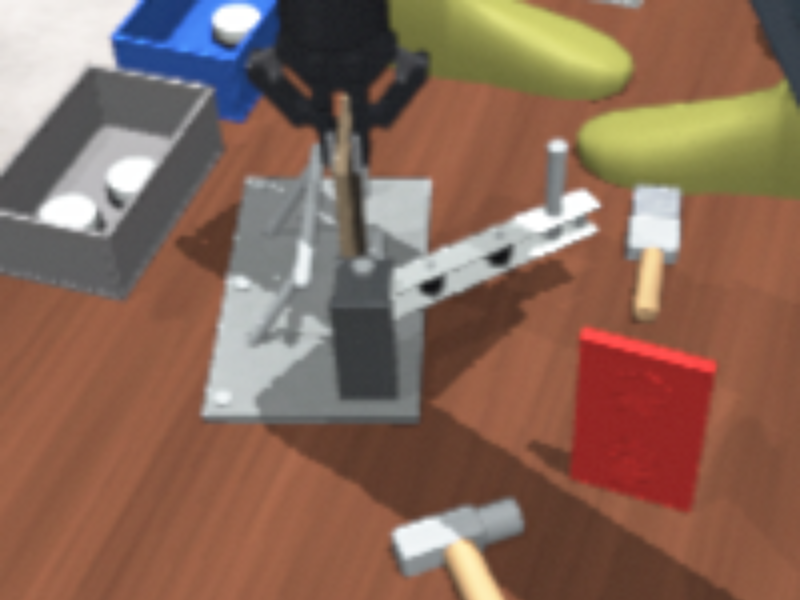

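The board stands upright just behind the sill at about (350,200) in the crop, about 4 mm above the plate. I'll set it down, loosen the fingers, and tip it onto the bar.

{"method": "step_arm", "body": {
  "moves": [0,0,0,-0.01,0,0,0,0,-0.02,0,0,0,0,-0.025,0,0,0,0,-0.025,0,0,0,0,-0.025,0]
}}

```text
t: 8.72
tcp_pos: [0.6373, -0.1401, 0.204]
tool_rot: [0.602, 0.798, 0.0, 0.001]
force: [-1.4, 0.1, 5.4]
finger_gap: 0.107
gripper_force: 40.4
```

{"method": "step_arm", "body": {
  "moves": [0.35,0,0,0,0,0.35,0,0,0,0,0.35,0,0,0,0]
}}

```text
t: 9.1
tcp_pos: [0.6369, -0.1398, 0.2026]
tool_rot: [0.602, 0.798, -0.0, -0.0]
force: [0.8, 0.2, -0.1]
finger_gap: 0.352
gripper_force: 0.0
```

```bash
python3 - <<'E'
from h import *
st()
P=cloud(snap('side')); B=topslice(P,.03,.17,-.06,.03,-.07,.07)
for z in (.05,.09,.13,.15):
    b=B[abs(B[:,2]-z)<.008]; b=b[abs(b[:,1])<.035];print(z,len(b),np.percentile(b,[2,50,98],axis=0).round(4).tolist())
E
```

```text
9.1 [ 0.63693201 -0.13984103  0.20255146] [-0.0253 -0.0009  0.2026] yaw 1.8493270545873597 0.35208809607056013 [ 0.7985265   0.16376676 -0.10361028]
0.05 4 [[-0.0328, -0.0003, 0.0517], [-0.0326, 0.0029, 0.0534], [-0.0322, 0.0078, 0.0566]]
0.09 72 [[-0.033, -0.032, 0.0834], [0.0014, 0.0001, 0.0941], [0.0088, 0.0334, 0.0972]]
0.13 24 [[-0.0478, -0.0284, 0.1247], [-0.0325, 0.008, 0.132], [-0.0097, 0.0245, 0.1368]]
0.15 58 [[-0.0561, -0.0043, 0.1421], [-0.0324, 0.0069, 0.1491], [-0.0003, 0.0128, 0.1575]]
```

{"method": "step_arm", "body": {
  "moves": [0.35,0.03,0.009,0,0,0.35,0.055,0.016,0,0,0.35,0.075,0.022,0,0,0.35,0.095,0.027,0,0,0.35,0.115,0.033,0,0,0.35,0.13,0.037,0,0,0.35,0.145,0.042,0,0,0.35,0.16,0.046,0,0,0.35,0.172,0.05,0,0,0.35,0.183,0.053,0,0,0.35,0.183,0.053,0,0,0.5,0.183,0.053,0,0]
}}

```text
t: 10.65
tcp_pos: [0.6735, -0.1293, 0.2029]
tool_rot: [0.602, 0.798, -0.0, -0.0]
force: [0.7, 0.7, 0.1]
finger_gap: 0.495
gripper_force: 0.0
```

```bash
python3 - <<'E'
from h import *
st()
I=snap('side');P=cloud(I); B=topslice(P,.03,.17,-.06,.05,-.07,.07)
cv2.imwrite('pics/lean.png',cv2.resize(I['color'][80:240,130:330],(750,600)))
for z in (.04,.05,.07,.11,.13,.15):
    b=B[abs(B[:,2]-z)<.008]; b=b[abs(b[:,1])<.05];print(z,len(b),np.percentile(b,[2,50,98],axis=0).round(4).tolist() if len(b) else '')
E
```

```text
10.65 [ 0.67351451 -0.12928316  0.20287562] [ 0.0128 -0.0009  0.2029] yaw 1.8493077610458784 0.49533564660014906 [0.70082649 0.74903509 0.0617744 ]
0.04 17 [[-0.0266, -0.0418, 0.0328], [-0.025, -0.0238, 0.0406], [-0.023, -0.0047, 0.0474]]
0.05 23 [[-0.0245, -0.0427, 0.0431], [-0.0227, -0.0183, 0.0511], [-0.014, 0.0433, 0.0574]]
0.07 43 [[-0.02, -0.0408, 0.0635], [-0.0172, 0.0044, 0.071], [-0.0091, 0.0433, 0.0765]]
0.11 43 [[-0.0102, -0.0222, 0.1028], [-0.0078, 0.0258, 0.1079], [0.0003, 0.0448, 0.1177]]
0.13 63 [[-0.0139, -0.0385, 0.1231], [-0.0024, 0.0112, 0.1315], [0.0316, 0.0432, 0.1374]]
0.15 139 [[-0.0238, -0.0416, 0.1429], [0.0038, 0.0066, 0.1525], [0.0426, 0.0432, 0.1578]]
```

View pics/lean.png

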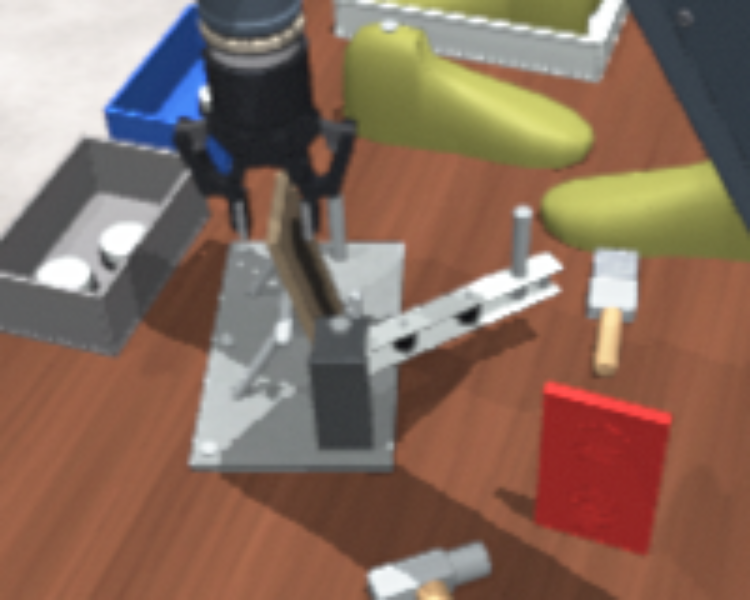

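The board leans on the bar at (300,265) in the crop, at about 0.26 rad, with its foot behind the sill and both fingers clear. I'll go straight up, then across to the pin.

{"method": "step_arm", "body": {
  "moves": [0.5,0,0,0.1,0,0.5,0,0,0.3,0,0.5,0,0,0.55,0,0.5,0,0,0.75,0,0.5,-0.3,-0.09,0.75,-0.1,0.5,-0.6,-0.18,0.75,-0.2,0.5,-0.93,-0.285,0.75,-0.26,0.5,-0.93,-0.285,0.75,-0.317,0.5,-0.93,-0.285,0.75,-0.317,0.5,-0.93,-0.285,0.75,-0.317,0.5,-0.93,-0.285,0.75,-0.317]
}}

```text
t: 12.08
tcp_pos: [0.4877, -0.1865, 0.3544]
tool_rot: [0.91, 0.414, 0.001, 0.001]
force: [0.6, -0.0, 0.2]
finger_gap: 0.499
gripper_force: 0.0
```

```bash
python3 - <<'E'
from h import *
st()
P=cloud(snap('side'))
B=topslice(P,.03,.17,-.06,.05,-.07,.07)
for z in (.04,.07,.11,.13,.15,.158):
    b=B[abs(B[:,2]-z)<.006]; b=b[abs(b[:,1])<.06];print(z,len(b),np.percentile(b,[2,50,98],axis=0).round(4).tolist() if len(b) else '')
m=(abs(P[...,0]-.488)<.04)&(abs(P[...,1]+.186)<.04)&(P[...,2]>.12)&(P[...,2]<.17);Q=P[m];print(len(Q),Q.mean(0),cv2.minAreaRect(Q[:,:2].astype('f')*1000))
E
```

```text
12.075 [ 0.48765912 -0.18648027  0.35437692] [-0.1817 -0.0043  0.3544] yaw 0.853989484556631 0.4991718847907528 [ 0.59472209 -0.027162    0.2482603 ]
0.04 22 [[-0.0266, -0.0599, 0.0355], [-0.0243, -0.0274, 0.0429], [0.0377, 0.0345, 0.0458]]
0.07 35 [[-0.0197, -0.0452, 0.0643], [-0.0175, 0.0024, 0.0695], [-0.0092, 0.0428, 0.0755]]
0.11 43 [[-0.0097, -0.0407, 0.1042], [-0.0079, 0.0121, 0.1096], [-0.0002, 0.0445, 0.1156]]
0.13 44 [[-0.0049, -0.041, 0.1242], [-0.0026, 0.0124, 0.1297], [0.006, 0.0434, 0.1356]]
0.15 49 [[0.0004, -0.0412, 0.1442], [0.0027, 0.0148, 0.1501], [0.013, 0.0434, 0.1557]]
0.158 85 [[0.0026, -0.0426, 0.1524], [0.0071, 0.0027, 0.1574], [0.0132, 0.0422, 0.1601]]
56 [ 0.48633153 -0.18385679  0.14015604] ((487.9376220703125, -186.18704223632812), (13.334651947021484, 13.220212936401367), 40.937034606933594)
```

{"method": "step_arm", "body": {
  "moves": [0.5,0,0,-0.3,0,0.5,0,0,-0.55,0,0.5,0,0,-0.72,0,0.5,0,0,-0.79,0,0.5,0,0,-0.79,0,0,0,0,-0.79,0,0,0,0,-0.79,0,0,0,0,-0.79,0,0,0,0,-0.79,0,0,0,0,-0.79,0],
  "grip_force": 60
}}

```text
t: 13.38
tcp_pos: [0.4887, -0.1871, 0.1965]
tool_rot: [0.91, 0.414, 0.001, 0.002]
force: [1.9, -1.0, 6.5]
finger_gap: 0.144
gripper_force: 58.6
```

{"method": "step_arm", "body": {
  "moves": [0,0.065,-0.051,0,0.032,0,0.134,-0.096,0,0.064,0,0.208,-0.133,0,0.095,0,0.285,-0.163,0,0.127,0,0.364,-0.185,0,0.159,0,0.445,-0.198,0,0.191,0,0.528,-0.204,0,0.223,0,0.61,-0.202,0,0.255,0,0.65,-0.197,0,0.27,0,0.65,-0.197,0,0.27]
}}

```text
t: 14.62
tcp_pos: [0.6174, -0.2266, 0.1966]
tool_rot: [0.659, 0.752, -0.001, 0.001]
force: [-4.0, -1.4, 7.6]
finger_gap: 0.141
gripper_force: 59.0
```

```bash
python3 - <<'E'
from h import *
st()
I=snap('side');cv2.imwrite('pics/sw.png',cv2.resize(I['color'][80:240,130:330],(750,600)))
E
```

```text
14.625 [ 0.61743648 -0.22664701  0.19656039] [-0.0681 -0.0789  0.1966] yaw 1.7023318784383354 0.14068551694308729 [-4.03040816 -1.40225075  7.55981098]
```

View pics/sw.png

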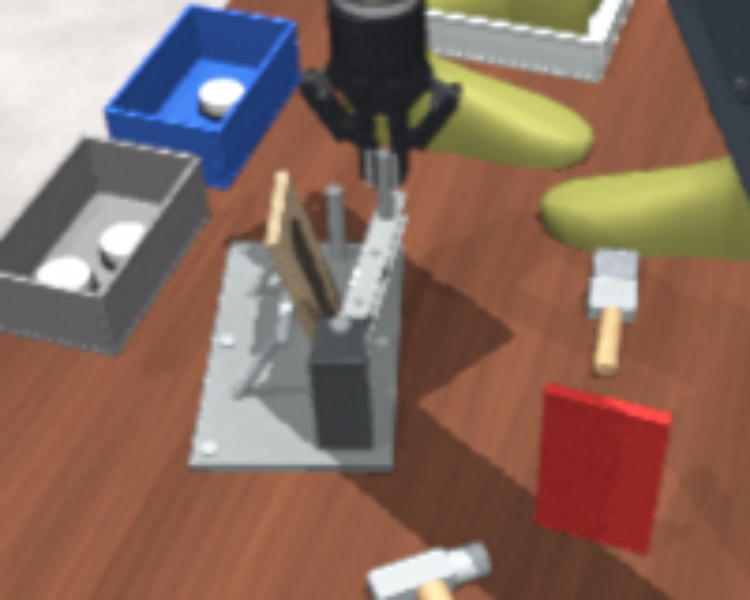

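The arm has swung to about 0.85 rad with the pin held at (385,170), and the board at (300,250) has not moved. Now the last stretch to the stop.

{"method": "step_arm", "body": {
  "moves": [0,0.04,0.006,0,0.016,0,0.08,0.015,0,0.032,0,0.105,0.02,0,0.042,0,0.122,0.025,0,0.048,0,0.122,0.025,0,0.048,0,0.122,0.025,0,0.048]
}}

```text
t: 15.42
tcp_pos: [0.6412, -0.222, 0.1966]
tool_rot: [0.601, 0.799, -0.001, 0.0]
force: [-3.2, -2.3, 6.7]
finger_gap: 0.141
gripper_force: 58.9
```

{"method": "step_arm", "body": {
  "moves": [0,0.007,0.002,0,0,0,0.014,0.004,0,0,0,0.014,0.004,0,0,0,0.014,0.004,0,0]
}}

```text
t: 15.92
tcp_pos: [0.6436, -0.2214, 0.1966]
tool_rot: [0.601, 0.799, -0.002, -0.0]
force: [-5.0, -4.0, 5.7]
finger_gap: 0.145
gripper_force: 58.9
```

```bash
python3 - <<'E'
from h import *
st()
I=snap('side');cv2.imwrite('pics/end.png',cv2.resize(I['color'][80:240,130:330],(750,600)))
P=cloud(I); B=topslice(P,.086,.094,-.08,-.02,-.13,.06);print(len(B),cv2.minAreaRect(B[:,:2].astype('f')*1000))
E
```

```text
15.925 [ 0.64360934 -0.22135079  0.19656806] [-0.0415 -0.081   0.1966] yaw 1.85257431771792 0.1447238559765096 [-4.95100519 -4.03350256  5.74589886]
217 ((-40.58518600463867, -34.746315002441406), (32.60207748413086, 167.47592163085938), 3.013207197189331)
```

View pics/end.png

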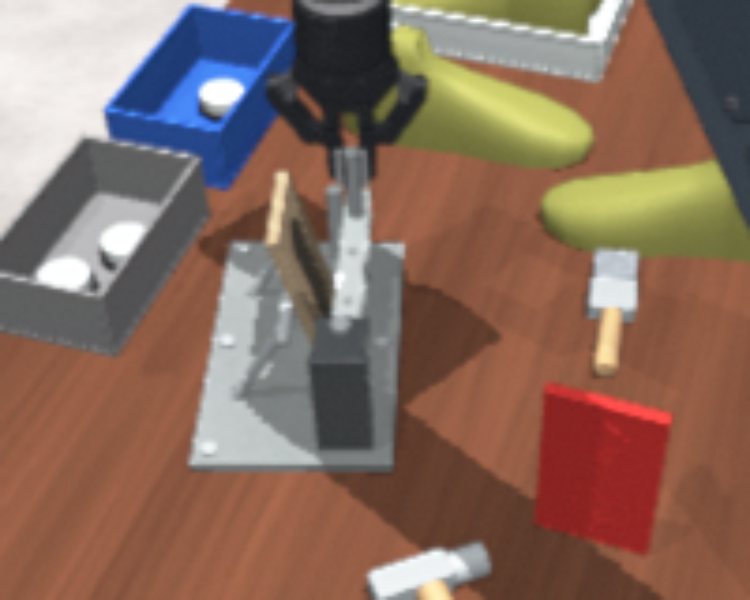

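The arm lies nearly parallel to the bar, but the reaction is only about the spring's 6 N. I'll push on in small steps until the force rises at the stop.

{"method": "step_arm", "body": {
  "moves": [0,0.01,0.003,0,0,0,0.01,0.003,0,0,0,0.01,0.003,0,0]
}}

```text
t: 16.35
tcp_pos: [0.6447, -0.2211, 0.1966]
tool_rot: [0.601, 0.8, -0.003, -0.001]
force: [-6.6, -4.5, 8.0]
finger_gap: 0.142
gripper_force: 59.2
```

{"method": "step_arm", "body": {
  "moves": [0,0.01,0.003,0,0,0,0.01,0.003,0,0,0,0.01,0.003,0,0]
}}

```text
t: 16.73
tcp_pos: [0.6453, -0.2209, 0.1965]
tool_rot: [0.6, 0.8, -0.004, -0.002]
force: [-11.0, -5.5, 9.7]
finger_gap: 0.142
gripper_force: 59.6
```

{"method": "step_arm", "body": {
  "moves": [0,0.01,0.003,0,0,0,0.01,0.003,0,0,0,0.01,0.003,0,0,0,0.01,0.003,0,0]
}}

```text
t: 17.23
tcp_pos: [0.6459, -0.2207, 0.1965]
tool_rot: [0.6, 0.8, -0.005, -0.004]
force: [-14.8, -6.9, 11.0]
finger_gap: 0.142
gripper_force: 60.1
```

```bash
python3 - <<'E'
from h import *
st()
P=cloud(snap('side'))
B=topslice(P,.03,.17,-.03,.05,-.07,.07)
for z in (.11,.13,.15):
    b=B[abs(B[:,2]-z)<.006]; b=b[abs(b[:,1])<.05];print(z,len(b),np.percentile(b,[2,50,98],axis=0).round(4).tolist() if len(b) else '')
E
```

```text
17.225 [ 0.64589731 -0.2207321   0.1964842 ] [-0.0391 -0.0811  0.1965] yaw 1.8535870522243778 0.14237493618593133 [-14.83556139  -6.91478823  10.98885219]
0.11 41 [[-0.0102, -0.0404, 0.1041], [-0.0079, 0.0077, 0.1083], [0.0005, 0.0431, 0.1145]]
0.13 45 [[-0.0048, -0.0408, 0.1244], [-0.0028, 0.0115, 0.1307], [0.0062, 0.0436, 0.1358]]
0.15 50 [[0.0005, -0.037, 0.1443], [0.0028, 0.015, 0.1516], [0.0135, 0.0432, 0.1559]]
```

The arm is hard against its stop: force builds to about 16 N with hardly any further motion. The board has not moved, so I'm handing in.

```bash
python3 -c "
from station import manip
print(manip.sign_off())"
```

```text
the job is handed in; nothing more can be done
None
```

I handed the job in at about 17 s: the tall board leans centred on the bar at about 0.26 rad with its foot about 4 mm behind the sill, and the fingers hold the roller arm against its stop, clear of the board.

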